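# Wedge off a press-fit filter cover and clear out the used elements

## Task

Open the filter housing: push the orange wedge under the two ears of the blue cover at alternate ends, a few millimetres at a time so that the cover comes up level (neither end ever more than about 5 mm ahead of the other), and do not take hold of the cover until both ends have been wedged up about 5 mm and its seal has let go. Then stand the cover upright in the middle of the blue mat and stand every used filter element that you find inside upright on the floor of the steel dish, pinching these fragile elements gently, at no more than 35 N of grip. Put the wedge back on the bare bench, standing on its flat base about where it stood or anywhere else clear of the housing, and do not disturb the timer or the tape roll.

Things in the scene. Friction and masses are not known exactly. Their poses are not given: they have to be found in the camera images.
- housing: Aluminium filter housing bolted to the bench (fixed). Origin: centre of its underside, z up, long axis y; a brass port sticks out on its +x side, to 53 mm from the centre. Foot flange 84 x 146 mm, 8 mm high; above it a block 66 (x) x 120 (y) mm. Three square pockets in its spigot, at y = -22, 0 and +22 mm (floor 42 mm up), each hold one filter element or none.
- lip (a point): Centre of the block's flat top, the lip, 40 mm above the housing's origin. On it stands a spigot 48 (x) x 64 (y) mm, 20 mm high. A sprung pad in each y end of the spigot grips the cover's end wall (about 5 N to drag that end up); friction keeps the cover where it was wedged to, and once an end is about 5 mm up the pad springs out under it, holds it there and no longer grips.
- cover: Blue press-fit cover, open below, 160 g: cap 60 (x) x 76 (y) x 64 mm tall. Origin: centre of its lower edge, z up. Seated, it stands on the lip (origin 40 mm above the housing's, same axes). An ear at each y end reaches 60 mm from the centre, 36 mm wide, 6 mm thick, underside 4 mm above the origin. Lift it straight up 60 mm or more to clear spigot and elements (inside 50 x 66 mm).
- cover_rib (a point): Point in the middle of the black grip rib on top of the cover, 76 mm above the cover's origin. The rib is 14 mm thick (cover's x), 50 mm long (y), 24 mm tall.
- ear_left (a point): Middle of the lower outer edge of the ear at the cover's +y end. Seated, it is 4 mm above the lip, so the slot below the ear is 4 mm high, 36 mm wide and 27 mm deep to the spigot; it rises as that end is wedged up.
- ear_right (a point): The same at the cover's -y end.
- sterilizer (a point): Centre of the foot of the grey loop sterilizer, a fixed instrument between the housing and the mat and dish: a box about 215 mm square, turned, 75 mm high, with wire holders on top that reach 180 mm above the bench, and a knob on its right side 35 mm up; carry things over it with 20 mm to spare.
- wedge: Double-ended wedge tool, 120 g, standing on its flat base. Origin: centre of its underside, z up. Orange blade 40 mm wide (x), 84 mm long (y), a tip at either end, so it needs no half turn between the ears. Upright black handle 18 (x) x 24 (y) mm, top 78 mm up; take it from above across the 18 mm, about 40 mm up.
- wedge_tip (a point): Tip at the wedge's +y end, 42 mm from the centre (the -y end is alike): 1.2 to 2.6 mm above the underside, chamfered below over 6 mm; the top rises 0.34 mm per mm, to 12.8 mm. Slid along the lip with its underside on or up to 1 mm above it, d mm in past the ear's edge, it lifts that ear about 0.34 d - 1.7 mm (to 1 mm; 22 mm in: 5 to 6.5 mm), for a push of 5 to 20 N. This point is 2 mm up.
- element_0: Used filter element, fragile white ceramic cylinder with two green bands, diameter 16 mm, 50 mm long, 30 g. Origin: centre of its lower end, z up. Stands in the pocket at y = -22 mm, its top 32 mm above the spigot's. May be absent.
- element_1: As element_0, in the pocket at y = 0. May be absent.
- element_2: As element_0, in the pocket at y = +22 mm. May be absent.
- mat: Blue bench mat, 90 (x) x 130 (y) mm, 4 mm thick (fixed). Origin: centre of its underside. The cover goes here.
- dish: Shallow open steel dish, outside 120 (x) x 84 (y) mm, walls 3 mm thick and 14 mm high (fixed). Origin: centre of its underside; its floor is 3 mm above it.
- timer: White bench timer 68 x 68 x 20 mm, not to be disturbed. Origin: centre of its underside.
- tape_roll: Roll of cream tape lying flat, diameter 82 mm, 18 mm high, not to be disturbed. Origin: centre of its underside.
Things that resemble listed ones, but are neither listed nor needed, are in the scene too. There is more than one size of the cover; the job needs the larger.

How it is judged:
On the way, in this order (a step that is already met when the one before it is completed fails the run):
1. one end of the cover is wedged up at least 1 mm (z of any of ear_left, ear_right in the frame of housing above 0.045 m), for 0.1 s.
2. both ends of the cover are up at least 1 mm (z of each of ear_left, ear_right in the frame of housing above 0.045 m), for 0.1 s.
3. both ends of the cover are up at least 4 mm (z of each of ear_left, ear_right in the frame of housing above 0.048 m), for 0.2 s.
4. the cover stands on the mat, let go (horizontal distance between cover and mat below 0.03 m and z of cover in the frame of mat below 0.009 m and angle between cover's own z axis and vertical below 0.08 rad and linear speed of cover below 0.02 m/s and contact force between the fingers and cover below 0.1 N), for 0.2 s.
At the end, for the whole second after the job is handed in: Cover upright (0.08 rad) on the mat, centres within 30 mm; every element present upright (0.1 rad) on the dish floor, within 47 mm (dish x) and 32 mm (y) of its centre; wedge standing on the bench over 85 mm from the housing centre; cover and elements at rest (horizontal distance between cover and mat below 0.03 m and z of cover in the frame of mat below 0.009 m and angle between cover's own z axis and vertical below 0.08 rad and linear speed of each of cover, element_0, element_1, element_2 below 0.02 m/s and x of element_0 in the frame of dish between -0.047 and 0.047 m and y of element_0 in the frame of dish between -0.032 and 0.032 m and z of each of element_0, element_1, element_2 in the frame of dish below 0.008 m and angle between each of element_0, element_1, element_2's own z axis and vertical below 0.1 rad and x of element_1 in the frame of dish between -0.047 and 0.047 m and y of element_1 in the frame of dish between -0.032 and 0.032 m and x of element_2 in the frame of dish between -0.047 and 0.047 m and y of element_2 in the frame of dish between -0.032 and 0.032 m and height (world z) of wedge between -0.008 and 0.008 m and angle between wedge's own z axis and vertical below 0.15 rad and horizontal distance between wedge and housing above 0.085 m); the robot touches nothing.
It fails at once if the cover is tilted more than 0.055 rad while it is on the housing (one ear more than 6 mm ahead of the other) (horizontal distance between cover and housing below 0.03 m and z of cover in the frame of housing below 0.065 m and angle between cover's own z axis and vertical above 0.055 rad).
It fails at once if the fingers take hold of or push the cover while either end is up less than 3 mm (horizontal distance between cover and housing below 0.03 m and z of cover in the frame of housing below 0.065 m and contact force between the fingers and cover above 1 N and z of any of ear_left, ear_right in the frame of housing below 0.047 m).
It fails at once if a filter element is pinched hard (contact forces of both pads together over 110 N) (contact force between the fingers and element_0 above 110 N or contact force between the fingers and element_1 above 110 N or contact force between the fingers and element_2 above 110 N).
It fails at once if the timer or the tape roll is moved more than 20 mm (distance of any of timer, tape_roll from where it was at the start of the episode above 0.02 m).
Of element_0, element_1, element_2 only 2 to 3 are there at a start; the rules pass over those that are not, and their reading is None.
At some moment in a run one of wedge may be knocked a few centimetres aside while the robot is not near it.
It also fails if it takes over 208 s, if anything falls off the work surface, if the arm or the gripper's body presses on something with over 40 N, if the wrist force passes 120 N, or if a joint passes its speed limit or range.

## Robot

A 7-joint arm with a two-finger parallel gripper is mounted at the origin on the work surface; the furniture and walls round the work are solid. World frame = base frame: x ahead of the robot, y to its left, z up, the work surface at z = 0. Lengths are in m, angles in rad, forces in N, time in s.
With the tool pointing down it reaches from about 0.425 to 0.8 m from the base axis. Payload 8.3 kg.
Tool frame: the origin (TCP) lies between the finger pads; the fingertips stand 22 mm ahead of it and the grasp point (between the pads) lies 3 mm ahead of it; x points along the fingers, y is the direction in which the jaws open and shut, and the axes are right-handed (so a half turn about x gives the same grasp; the last joint's range is limited). The gripper opens to 85 mm and grips with 20 to 120 N. Pads are 22 mm wide; open, the fingers measure 114 mm over their backs; the gripper's body (76 mm by 85 mm) begins 54 mm behind the grasp point. The pads swing forward as they close: fully open they stand 13 mm farther back than shut.
Start: joints at [1.231, 0.383, 0.016, 1.37, -0.006, 1.388, -0.046], TCP at [0.171, -0.601, 0.253] pointing down, gripper open.
Joint ranges: [-2.95, 2.95], [-0.25, 2.06], [-1.52, 1.56], [0.18, 2.33], [-1.44, 4.58], [0.02, 2.06], [-3.01, 3.01]. Speed limits (rad/s): [2.39, 2.39, 3.01, 3.01, 3.14, 3.14, 3.14].

## Interface

Orientations are given as [roll, pitch, yaw] about the fixed x, y, z axes, in that order (R = Rz(yaw) Ry(pitch) Rx(roll)).
In Python, from station import env, status, eyes gives the robot as it stands. The module is installed in compiled form; this text tells all that it offers. Calls block until the motion is done:
- env.movep(position, orientation): joint-space move of the TCP to a pose.
- env.movel(position, frame=None, speed=0.15, force_limit=None): straight line of the TCP; frame=None keeps the orientation; speed is the mean speed in m/s. With force_limit (N) it stops when the force on the tool has changed by that much, and returns True; else False.
- env.move_joints(angles): joint-space move.
- env.grip(opening, newtons=None): opening from 0.0 (shut) to 1.0 (fully open); newtons is the grip in N (None keeps the last); returns when the fingers have stopped.
- env.dwell(seconds).
- env.inverse_kinematics(position, orientation): joint angles nearest the present ones, or None.
- status.get_state(): the state.
- eyes.grab_frame(name): name is "side" or "top" or "wrist"; returns (picture, depth): 420x560x3 uint8, red, green, blue; 420x560 float32, m along the optical axis (not along the pixel's ray), 0 where there is no reading.
- eyes.camera_info(name): a dict with "fx", "fy", "cx", "cy" (pixels), "dist_coeffs" ([k1, k2, p1, p2, k3] as OpenCV has them; the pictures are not rectified), "origin" and "orientation" of the camera in the world. Camera axes: x right, y up, looking along -z (the intrinsics and any distortion apply to the point x, -y, -z); pixel columns grow to the right and rows downward; lengths in m; the calibration is good to about 2 mm. A picture is of the moment at which its call begins: read the wrist's pose just before it. camera_info takes no time and is no camera call; for the wrist camera it gives the pose at the moment of the call.
A pose or a line that the arm cannot do raises env.IKError and nothing moves.
- env.finish_job(): hands the job in, once; it reports no verdict.
The state is a dict: "t": time; "q": joint angles; "joint_vel": joint speeds; "effort": joint torques, N m; "tool_pos": TCP position; "ee_rot": TCP orientation; "ft_force": force on the tool from outside, world axes, zero at the start; "torque": the same for the moment, N m; "width": opening from 0.0 (shut) to 1.0 (fully open).
Only numpy, scipy, OpenCV 4.12 (cv2) and the standard library are available. Lean on these libraries where they do the work, as an engineer would, in place of code of your own. Each camera call takes 0.05 s, during which the arm holds its last target.

## Working session

There is one attempt and no reset: what is moved stays moved. The work goes in short steps, each a Python script; the robot and the scene stay as the last script left them, time stands still between calls to the robot, and variables do not carry over. Pictures are saved under pics/ and viewed, and the job is handed in when it is done.

```bash
ls; mkdir -p pics
python3 - <<'E'
from station import env,status,eyes
import cv2
s=status.get_state();print(s)
for n in ("side","top","wrist"):
    p,d=eyes.grab_frame(n);cv2.imwrite(f"pics/a_{n}.png",p[:,:,::-1]);i=eyes.camera_info(n);print(n,i)
E
```

```text
pics
{'t': 0.0, 'q': array([ 1.23109569,  0.38424502,  0.01640152,  1.37116935, -0.00628249,
        1.38816833, -0.04647686]), 'joint_vel': array([-0.00044244,  0.00064047, -0.00138528,  0.00185121,  0.00011603,
       -0.00162077, -0.0010463 ]), 'effort': array([-2.15767745e-04, -6.27588916e+01,  8.44240151e-01, -3.71821618e+01,
        1.65911688e-02,  1.43015053e-02, -1.05290326e-05]), 'tool_pos': array([ 0.17068982, -0.60076768,  0.25226787]), 'ee_rot': array([-1.53862984,  1.56885635,  1.87982788]), 'ft_force': array([ 0.47502634, -0.89219543, -0.16541873]), 'torque': array([ 0.03028534,  0.01880679, -0.00704096]), 'width': 1.0025470538815964}
side {'fx': 461.85843600170244, 'fy': 461.85843600170244, 'cx': 279.4494596341894, 'cy': 211.8430660356376, 'dist_coeffs': array([-0.05068216,  0.        ,  0.        ,  0.        ,  0.        ]), 'origin': array([0.39577751, 0.46201901, 1.18742943]), 'orientation': array([ 0.47947515, -0.00708859, -3.10486043])}
top {'fx': 380.7606125559884, 'fy': 380.7606125559884, 'cx': 282.85518292209565, 'cy': 210.87599216930533, 'dist_coeffs': array([-0.09037341,  0.        ,  0.        ,  0.        ,  0.        ]), 'origin': array([ 0.27211879, -0.10197384,  1.04006287]), 'orientation': array([ 0.15896641,  0.02505255, -1.57759157])}
wrist {'fx': 311.71337809443594, 'fy': 311.71337809443594, 'cx': 278.86646569612276, 'cy': 207.37682536355456, 'dist_coeffs': array([-0.00134173,  0.        ,  0.        ,  0.        ,  0.        ]), 'origin': array([ 0.23422082, -0.58347569,  0.37321812]), 'orientation': array([-0.26964823,  0.00182315, -1.29393382])}
```

View pics/a_side.png

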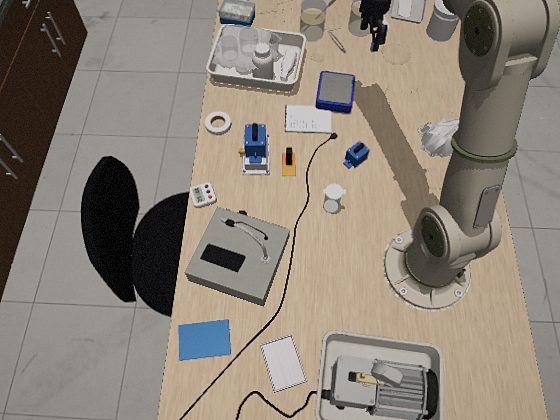

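View pics/a_top.png

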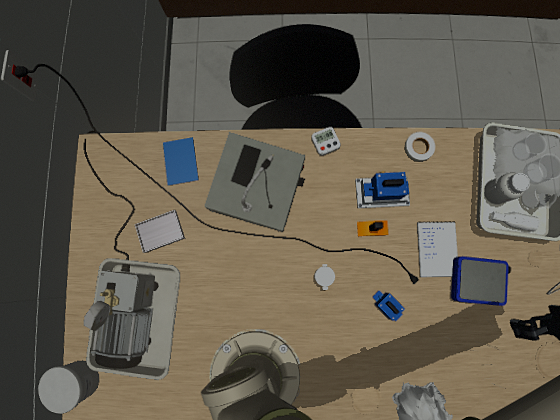

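View pics/a_wrist.png

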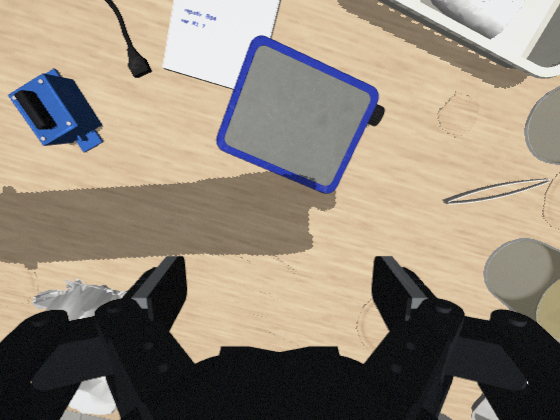

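```bash
cat > h.py <<'E'
import numpy as np,cv2
from scipy.spatial.transform import Rotation as R
from station import env,status,eyes
def ray(i,u,v):
    K=np.array([[i['fx'],0,i['cx']],[0,i['fy'],i['cy']],[0,0,1]])
    p=cv2.undistortPoints(np.array([[[u,v]]],float),K,np.array(i['dist_coeffs']))[0,0]
    return np.array([p[0],-p[1],-1.0])
def rot(i): return R.from_euler('xyz',i['orientation']).as_matrix()
def px(i,d,u,v):
    return rot(i)@(ray(i,u,v)*d[int(round(v)),int(round(u))])+i['origin']
def atz(i,u,v,z):
    r=rot(i)@ray(i,u,v);o=np.array(i['origin']);return o+r*(z-o[2])/r[2]
def proj(i,p):
    c=rot(i).T@(np.array(p)-i['origin']);K=np.array([[i['fx'],0,i['cx']],[0,i['fy'],i['cy']],[0,0,1]])
    q=cv2.projectPoints(np.array([[c[0],-c[1],-c[2]]]),np.zeros(3),np.zeros(3),K,np.array(i['dist_coeffs']))[0]
    return q[0,0]
def cloud(i,d):
    v,u=np.mgrid[0:d.shape[0],0:d.shape[1]]
    K=np.array([[i['fx'],0,i['cx']],[0,i['fy'],i['cy']],[0,0,1]])
    p=cv2.undistortPoints(np.stack([u,v],-1).reshape(-1,1,2).astype(float),K,np.array(i['dist_coeffs']))[:,0]
    c=np.stack([p[:,0],-p[:,1],-np.ones(len(p))],-1)*d.reshape(-1,1)
    return (c@rot(i).T+i['origin']).reshape(d.shape+(3,))
def save(n,p,crop=None,s=1):
    if crop: x0,y0,x1,y1=crop;p=p[y0:y1,x0:x1]
    p=cv2.resize(p,None,fx=s,fy=s,interpolation=cv2.INTER_CUBIC);cv2.imwrite(f'pics/{n}.png',p[:,:,::-1])
E
python3 - <<'E'
from h import *
p,d=eyes.grab_frame('top');i=eyes.camera_info('top');np.savez('top0.npz',p=p,d=d)
save('b1',p,(320,120,520,330),3.8//1)
save('b2',p,(90,120,310,280),3)
for u,v in [(180,160),(160,231),(255,180),(390,185),(376,228),(388,305),(326,140),(420,147),(300,250),(360,150)]: print(u,v,px(i,d,u,v).round(3))
E
```

```text
180 160 [0.589 0.216 0.004]
160 231 [0.385 0.265 0.004]
255 180 [ 0.512 -0.006  0.066]
390 185 [ 0.48  -0.344  0.128]
376 228 [ 0.38  -0.316  0.075]
388 305 [ 0.187 -0.341  0.066]
326 140 [ 0.635 -0.2    0.02 ]
420 147 [ 0.619 -0.469  0.003]
300 250 [ 0.331 -0.123 -0.001]
360 150 [ 0.612 -0.298 -0.001]
```

Run:
```python
from h import *
p,d=eyes.grab_frame('side');i=eyes.camera_info('side');np.savez('side0.npz',p=p,d=d)
save('c1',p,(180,90,380,220),3.8//1)
save('c2',p,(160,190,340,400),2.7)
for u,v in [(205,340),(283,363),(240,260),(256,140),(289,165),(357,155),(203,195),(300,220)]: print(u,v,px(i,d,u,v).round(3))
```

```text
205 340 [0.584 0.221 0.007]
283 363 [0.386 0.268 0.   ]
240 260 [0.506 0.026 0.072]
256 140 [ 0.484 -0.326  0.112]
289 165 [ 0.387 -0.307  0.016]
357 155 [ 0.187 -0.326  0.054]
203 195 [ 0.633 -0.188  0.025]
300 220 [ 0.35  -0.129  0.005]
```

View pics/b1.png

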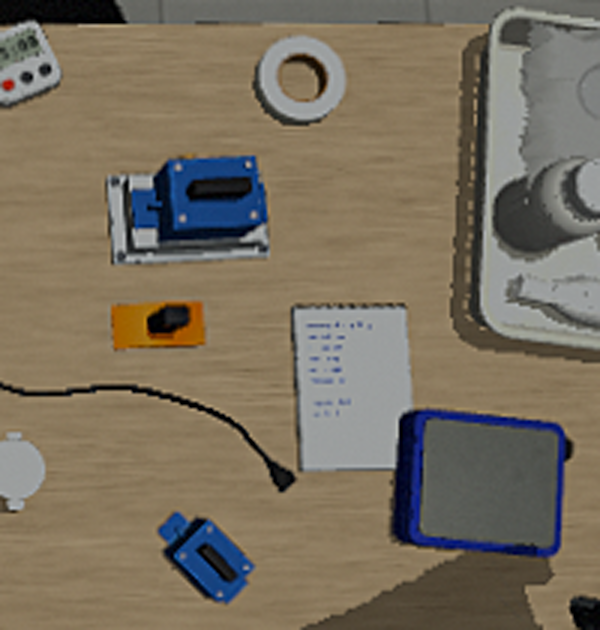

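View pics/b2.png

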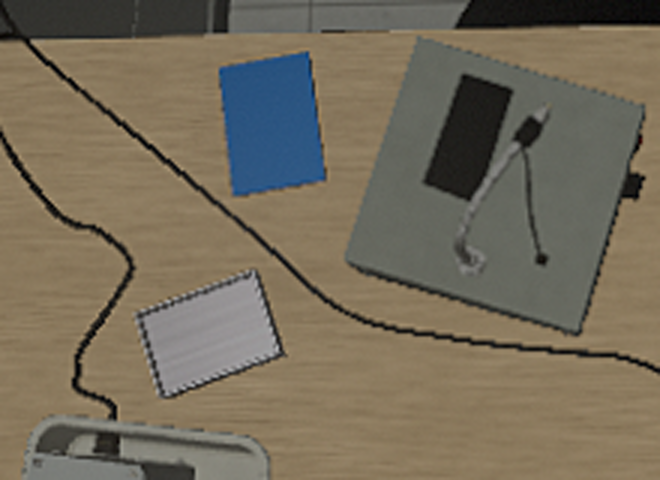

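View pics/c1.png

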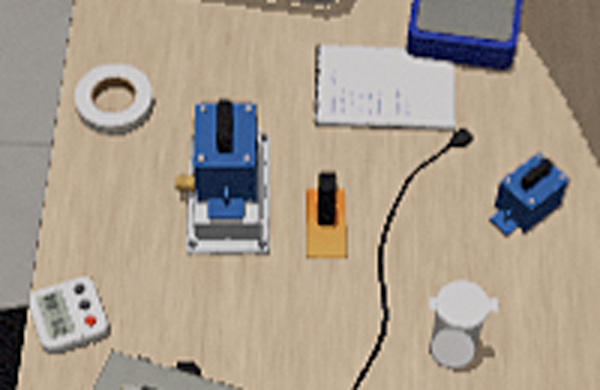

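View pics/c2.png

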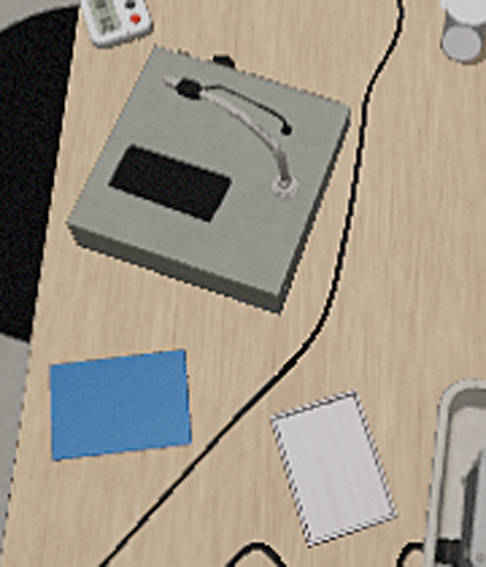

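```bash
cat >> h.py <<'E'
def down(a,b=0):  # jaw axis direction angle a in world
    c,s=np.cos(a),np.sin(a)
    return R.from_matrix(np.array([[0,c,s],[0,s,-c],[-1,0,0]])).as_euler('xyz')
def st(): return status.get_state()
E
python3 - <<'E'
from h import *
s=st();M=R.from_euler('xyz',s['ee_rot']).as_matrix();print(M.round(3))
i=eyes.camera_info('wrist');print((M.T@(i['origin']-s['tool_pos'])).round(4),(M.T@rot(i)).round(3))
for a in (0,np.pi):
  for p in [(0.40,-0.31,0.3),(0.48,-0.3,0.33),(0.485,-0.44,0.085),(0.485,-0.23,0.085),(0.59,0.216,0.3),(0.385,0.265,0.05)]:
    q=env.inverse_kinematics(p,down(a));print(a,p,None if q is None else np.round(q,2))
E
```

```text
[[-0.     0.273 -0.962]
 [ 0.001 -0.962 -0.273]
 [-1.    -0.001 -0.   ]]
[-0.1207  0.0005 -0.0658] [[ 0.     0.266 -0.964]
 [ 1.    -0.     0.   ]
 [ 0.    -0.964 -0.266]]
0 (0.4, -0.31, 0.3) [ 0.93  0.13 -0.37  1.6   0.05  1.43  0.56]
0 (0.48, -0.3, 0.33) [ 0.82  0.26 -0.4   1.38  0.1   1.52  0.43]
0 (0.485, -0.44, 0.085) [ 0.9   0.59 -0.3   1.47  0.19  1.11  0.56]
0 (0.485, -0.23, 0.085) [ 0.76  0.38 -0.45  1.8   0.19  1.    0.23]
0 (0.59, 0.216, 0.3) [ 0.26  0.58 -1.08  1.24  0.51  1.6  -0.73]
0 (0.385, 0.265, 0.05) [ 0.22  0.49 -1.07  1.99  0.52  0.97 -1.1 ]
3.141592653589793 (0.4, -0.31, 0.3) [ 0.64  0.11 -0.05  1.61  0.01  1.42 -2.55]
3.141592653589793 (0.48, -0.3, 0.33) [ 0.54  0.23 -0.05  1.4   0.01  1.51 -2.65]
3.141592653589793 (0.485, -0.44, 0.085) [ 0.58  0.57  0.16  1.49 -0.1   1.09 -2.39]
3.141592653589793 (0.485, -0.23, 0.085) [ 0.44  0.35 -0.07  1.82  0.03  0.98 -2.78]
3.141592653589793 (0.59, 0.216, 0.3) [ 0.33  0.68 -1.29  1.24  0.65  1.66  2.33]
3.141592653589793 (0.385, 0.265, 0.05) [ 0.36  0.64 -1.28  1.99  0.71  1.07  1.89]<sys>:0: UserWarning: Gimbal lock detected. Setting third angle to zero since it is not possible to uniquely determine all angles.
```

```bash
python3 -W ignore - <<'E'
from h import *
env.movep((0.44,-0.32,0.33),down(0))
i=eyes.camera_info('wrist');p,d=eyes.grab_frame('wrist');np.savez('w1.npz',p=p,d=d,**{k:np.array(v) for k,v in i.items()});save('w1',p)
print(st()['t'],st()['tool_pos'])
E
```

```text
1.775 [ 0.43886194 -0.32173018  0.32943994]
```

View pics/w1.png

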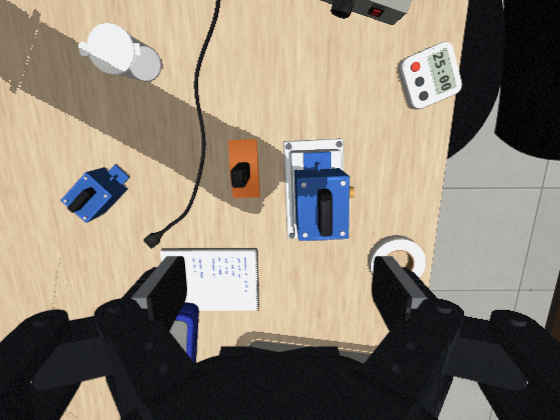

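```bash
cat >> h.py <<'E'
def grab(n):
    i=eyes.camera_info(n);p,d=eyes.grab_frame(n);return i,p,d,cloud(i,d)
def rect(P,m):
    q=P[m][:,:2].astype(np.float32);c,wh,a=cv2.minAreaRect(q);return len(q),np.round(c,4),np.round(wh,4),round(a,2)
E
python3 -W ignore - <<'E'
from h import *
z=np.load('w1.npz');i={k:z[k] for k in z.files};p=z['p'].astype(int);P=cloud(i,z['d'])
r,g,b=p[...,0],p[...,1],p[...,2]
hsv=cv2.cvtColor(z['p'],cv2.COLOR_RGB2HSV)
near=lambda x0,x1,y0,y1:(P[...,0]>x0)&(P[...,0]<x1)&(P[...,1]>y0)&(P[...,1]<y1)
Z=P[...,2]
blue=(hsv[...,0]>100)&(hsv[...,0]<130)&(hsv[...,1]>120)
H=near(0.42,0.56,-0.46,-0.22)
for n,m in [('cap',blue&H&(Z>0.095)),('capmidz',blue&H&(abs(Z-.104)<.004)),('rib',H&(Z>0.118)&(Z<0.14)),('lip',H&(abs(Z-.04)<.005)&~blue),('flange',H&(abs(Z-.008)<.006)),('ear',H&blue&(abs(Z-.05)<.006)),
 ('orange',(hsv[...,0]<20)&(hsv[...,1]>170)&near(0.33,0.43,-0.4,-0.2)),('handle',near(0.33,0.43,-0.4,-0.2)&(Z>0.06)&(Z<0.1))]:
    print(n,rect(P,m),np.median(P[m],0).round(4),np.percentile(Z[m],[5,50,95]).round(4))
E
```

```text
cap (3247, array([ 0.4732, -0.3237]), array([0.0826, 0.1548]), 27.33) [ 0.48   -0.3384  0.1044] [0.1028 0.1044 0.3996]
capmidz (2496, array([ 0.4876, -0.3526]), array([0.0598, 0.0757]), 2.36) [ 0.4819 -0.3484  0.1041] [0.1028 0.1041 0.1054]
rib (591, array([ 0.4872, -0.3529]), array([0.0134, 0.0501]), 2.05) [ 0.4867 -0.3506  0.1277] [0.1236 0.1277 0.1292]
lip (596, array([ 0.4872, -0.3528]), array([0.0651, 0.1196]), 2.31) [ 0.4612 -0.3094  0.0399] [0.0382 0.0399 0.0414]
flange (1364, array([ 0.4899, -0.3385]), array([0.1394, 0.2354]), 0.01) [ 0.4558 -0.2928  0.0079] [0.0022 0.0079 0.0117]
ear (481, array([ 0.4855, -0.3042]), array([0.0562, 0.0227]), 2.21) [ 0.4859 -0.3043  0.0501] [0.0487 0.0501 0.0521]
orange (1204, array([ 0.3972, -0.3209]), array([0.0586, 0.0832]), 1.88) [ 0.3915 -0.3087  0.0083] [0.003  0.0083 0.0143]
handle (317, array([ 0.3868, -0.3209]), array([0.0183, 0.0233]), 1.18) [ 0.388  -0.3197  0.0777] [0.066  0.0777 0.0795]
```

```bash
python3 -W ignore - <<'E'
from h import *
a=np.radians(1.5)
env.grip(0.6,80)
env.movep((0.387,-0.321,0.14),down(a)); env.dwell(0.2);print(st()['tool_pos'])
env.movel((0.387,-0.321,0.043),speed=0.08);env.dwell(0.3)
s=st();print(s['t'],s['tool_pos'],s['ft_force'])
env.grip(0.0,80);env.dwell(0.2)
s=st();print(s['t'],s['tool_pos'],s['ft_force'],s['width'])
i,p,d,P=grab('wrist');save('w2',p)
E
```

```text
[ 0.38846698 -0.3215866   0.14165347]
4.875 [ 0.3871038  -0.32110361  0.04324067] [-0.21749735 -0.39827712 -0.66182617]
5.475 [ 0.3871619  -0.32111454  0.04319021] [-0.91941153  0.39230779  3.60752293] 0.19856763703638203
```

View pics/w2.png

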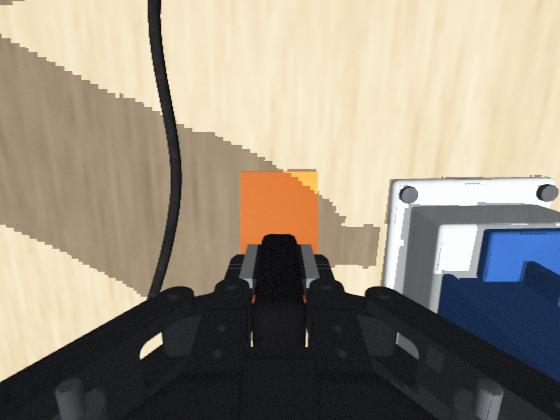

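```bash
python3 -W ignore - <<'E'
from h import *
i,p,d,P=grab('wrist')
for u in (245,280,310):
    hsv=cv2.cvtColor(p,cv2.COLOR_RGB2HSV)
    col=[v for v in range(120,240) if hsv[v,u,0]<18 and hsv[v,u,1]>180]
    print(u,col[0],atz(i,u,col[0],0.002).round(4), atz(i,u,col[0]-1,0.002).round(4))
for v in (190,220):
    c=[u for u in range(200,360) if hsv[v,u,0]<18 and hsv[v,u,1]>180];print(v,c[0],c[-1],atz(i,c[0],v,0.008).round(4),atz(i,c[-1],v,0.008).round(4))
env.movel((0.387,-0.321,0.0605),speed=0.05);env.dwell(0.3);s=st();print(s['tool_pos'],s['ft_force'])
hit=env.movel((0.387,-0.321,0.038),speed=0.01,force_limit=4);s=st();print(hit,s['tool_pos'],s['ft_force'],s['t'])
E
```

```text
245 172 [ 0.3669 -0.2805  0.002 ] [ 0.3669 -0.28    0.002 ]
280 172 [ 0.3852 -0.28    0.002 ] [ 0.3851 -0.2795  0.002 ]
310 190 [ 0.4013 -0.2892  0.002 ] [ 0.4013 -0.2887  0.002 ]
190 242 313 [ 0.3659 -0.2889  0.008 ] [ 0.4022 -0.2879  0.008 ]
220 242 316 [ 0.3659 -0.3049  0.008 ] [ 0.4047 -0.3039  0.008 ]
[ 0.38687386 -0.32087362  0.06027955] [-0.26220188 -0.71891507 -0.84414868]
True [ 0.38704874 -0.32107649  0.04321103] [-0.79723542  0.03008594  4.78732219] 7.9417
```

```bash
cat >> h.py <<'E'
HC=np.array([0.4873,-0.3528]);HY=np.radians(2.2)
def hw(x,y): c,s=np.cos(HY),np.sin(HY);return HC+[c*x-s*y,s*x+c*y]
def go(xy,z,sp=0.15,a=HY,fl=None): return env.movel((xy[0],xy[1],z),down(a),speed=sp,force_limit=fl)
Z0=0.0837
def insert(side,d,z=Z0):
    y=lambda d:side*(0.102-d)
    env.dwell(0.15)
    hit=go(hw(0,y(d)),z,0.02,fl=35)
    env.dwell(0.15);s=st()
    print('in',side,d,hit,s['tool_pos'].round(4),s['ft_force'].round(1),round(s['t'],2),hw(0,y(d)).round(4))
def retract(side):
    go(hw(0,side*0.112),Z0,0.06)
    s=st();print('out',s['tool_pos'].round(4),s['ft_force'].round(1))
def ears(n='wrist',pr=True,name=None):
    i,p,d,P=grab(n)
    if name: save(name,p)
    D=P[...,:2]-HC;c,s=np.cos(HY),np.sin(HY)
    X=c*D[...,0]+s*D[...,1];Y=-s*D[...,0]+c*D[...,1];Z=P[...,2]
    hsv=cv2.cvtColor(p,cv2.COLOR_RGB2HSV);b=(hsv[...,0]>100)&(hsv[...,0]<130)&(hsv[...,1]>100)
    for nm,m in [('L',(abs(X)<.015)&(Y>.042)&(Y<.058)),('R',(abs(X)<.015)&(Y<-.042)&(Y>-.058)),('capL',(abs(X)<.028)&(Y>.02)&(Y<.036)),('capR',(abs(X)<.028)&(Y<-.02)&(Y>-.036))]:
        k=m&b&(Z>(0.04 if len(nm)==1 else .095))&(Z<(.07 if len(nm)==1 else .118));print(n,nm,k.sum(),np.median(Z[k]).round(4) if k.any() else None,end=' | ')
    print()
E
python3 -W ignore - <<'E'
from h import *
go((0.387,-0.321),0.18,a=np.radians(1.5))
go(hw(0,0.115),0.18);env.dwell(0.2);ears();ears('top');ears('side')
go(hw(0,0.115),0.09,0.08);go(hw(0,0.110),Z0,0.03);env.dwell(.4)
i,p,d,P=grab('wrist');save('w3',p)
print(st()['tool_pos'],hw(0,.110),st()['ft_force'],st()['t'])
i,p,d,P=grab('side');save('s3',p,(200,90,330,230),4)
E
```

```text
wrist L 0 None | wrist R 0 None | wrist capL 25 0.1041 | wrist capR 0 None | 
top L 0 None | top R 0 None | top capL 0 None | top capR 0 None | 
side L 0 None | side R 0 None | side capL 3 0.1054 | side capR 0 None | 
[ 0.483115   -0.24285203  0.08376712] [ 0.48307734 -0.24288108] [-3.07842296e-01 -2.97639943e-04 -7.94576488e-01] 12.5
```

View pics/w3.png

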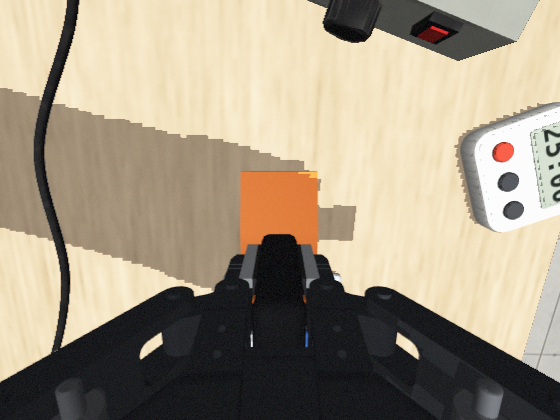

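View pics/s3.png

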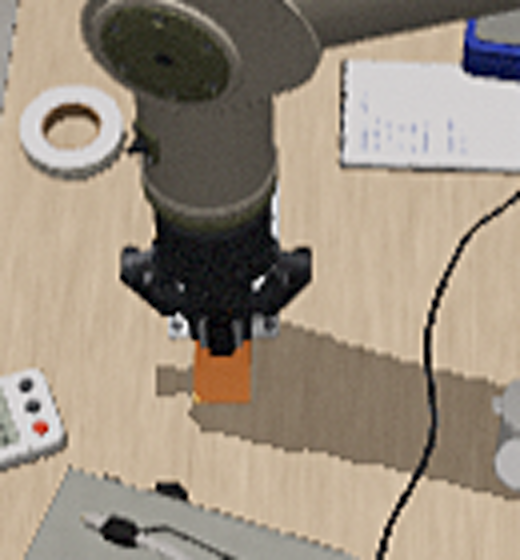

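```bash
cat >> h.py <<'E'
def look(name=None):
    go((0.42,-0.36),0.30,0.25);env.dwell(.3);ears(name=name)
E
python3 -W ignore - <<'E'
from h import *
insert(1,0.0)
insert(1,0.012)
retract(1)
go(hw(0,.112),0.13,0.1)
look('w4');print(st()['t'])
E
```

```text
in 1 0.0 False [ 0.4834 -0.2507  0.0837] [-0.1 -0.4 -1.5] 13.4 [ 0.4834 -0.2509]
in 1 0.012 False [ 0.484  -0.2603  0.0834] [-0.6  8.5  1.3] 14.45 [ 0.4838 -0.2629]
out [ 0.4831 -0.241   0.0839] [ 0.5 -0.2 -1.1]
wrist L 378 0.0512 | wrist R 26 0.0498 | wrist capL 783 0.1049 | wrist capR 525 0.1043 | 
16.95
```

View pics/w4.png

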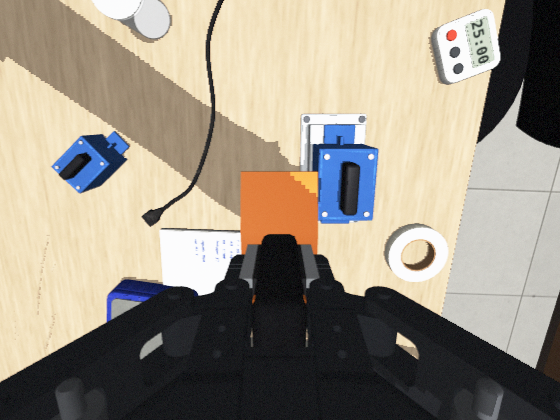

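```bash
cat >> h.py <<'E'
def push(side,d,z=Z0,fmax=30):
    cmd=d-0.001
    u=np.array([-np.sin(HY),np.cos(HY)])
    for k in range(12):
        go(hw(0,side*(0.102-cmd)),z,0.02,fl=40);env.dwell(0.15)
        s=st();act=0.102-side*((s['tool_pos'][:2]-HC)@u)
        print('push',side,'cmd %.4f act %.4f z %.4f'%(cmd,act,s['tool_pos'][2]),s['ft_force'].round(1))
        if act>=d-0.0006 or np.linalg.norm(s['ft_force'])>fmax: break
        cmd+=min(max((d-act)*0.8,0.0008),0.004)
E
python3 -W ignore - <<'E'
from h import *
go((0.44,-0.5),0.22,0.25)
go(hw(0,-0.115),0.18);go(hw(0,-0.115),0.09,0.08);go(hw(0,-0.108),Z0,0.03);env.dwell(.3)
print(st()['tool_pos'],hw(0,-.108))
insert(-1,0.0)
push(-1,0.013)
retract(-1)
go(hw(0,-.112),0.13,0.1);i,p,d,P=grab('wrist');save('w5',p);ears()
print(st()['t'])
E
```

```text
[ 0.49145673 -0.46088957  0.08380056] [ 0.49144588 -0.46072039]
in -1 0.0 False [ 0.4912 -0.4548  0.0837] [ 0.2 -0.9 -1.5] 21.18 [ 0.4912 -0.4547]
push -1 cmd 0.0120 act 0.0107 z 0.0835 [-0.3 -5.6 -4.4]
push -1 cmd 0.0138 act 0.0124 z 0.0835 [-0.7 -5.2 -5.2]
push -1 cmd 0.0146 act 0.0131 z 0.0835 [-0.1 -4.8 -5.6]
out [ 0.4917 -0.4647  0.0836] [ 0.5  0.4 -2.2]
wrist L 0 None | wrist R 1307 0.0522 | wrist capL 0 None | wrist capR 4581 0.1058 | 
24.15
```

View pics/w5.png

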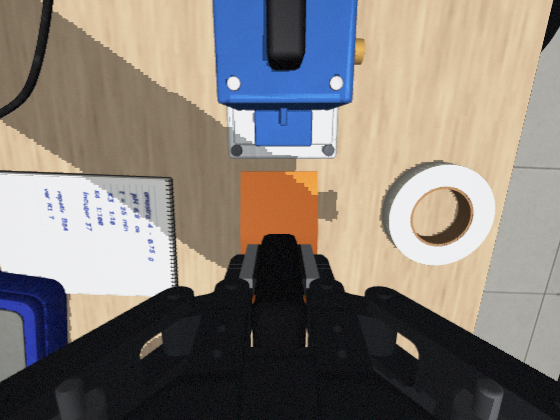

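```bash
python3 -W ignore - <<'E'
from h import *
def goleft():
    go(hw(0,-.112),0.20,0.2);go(hw(0,0.115),0.20,0.25);go(hw(0,0.115),0.09,0.1);go(hw(0,0.108),Z0,0.03);env.dwell(.3);print(st()['tool_pos'])
goleft()
push(1,0.012);push(1,0.018)
retract(1);go(hw(0,.112),0.13,0.1)
look('w6');print(st()['t'])
E
```

```text
[ 0.48322403 -0.24477959  0.08378505]
push 1 cmd 0.0110 act 0.0089 z 0.0834 [-0.1  8.2  0.8]
push 1 cmd 0.0135 act 0.0115 z 0.0834 [-0.9  6.5 -1.4]
push 1 cmd 0.0170 act 0.0149 z 0.0834 [-0.5  7.5 -1.1]
push 1 cmd 0.0195 act 0.0174 z 0.0834 [-0.1  6.3 -0.6]
out [ 0.483  -0.2411  0.0839] [-0.7  0.6 -1.1]
wrist L 386 0.0537 | wrist R 19 0.0517 | wrist capL 801 0.1072 | wrist capR 523 0.106 | 
32.825
```

```bash
python3 -W ignore - <<'E'
from h import *
go((0.44,-0.5),0.22,0.25)
go(hw(0,-0.115),0.18);go(hw(0,-0.115),0.09,0.08);go(hw(0,-0.108),Z0,0.03);env.dwell(.3)
push(-1,0.013);push(-1,0.022)
retract(-1)
go(hw(0,-.112),0.13,0.1);ears()
go(hw(0,-.112),0.20,0.2);go(hw(0,0.115),0.20,0.25);go(hw(0,0.115),0.09,0.1);go(hw(0,0.108),Z0,0.03);env.dwell(.3);print(st()['tool_pos'])
push(1,0.014);push(1,0.0225)
retract(1);go(hw(0,.112),0.13,0.1)
look('w7');print(st()['t'])
E
```

```text
push -1 cmd 0.0120 act 0.0111 z 0.0835 [-0.  -5.8 -6.1]
push -1 cmd 0.0135 act 0.0132 z 0.0835 [-0.6 -4.9 -5.7]
push -1 cmd 0.0210 act 0.0214 z 0.0834 [-0.4 -2.9 -7.9]
push -1 cmd 0.0218 act 0.0216 z 0.0835 [ 0.8 -5.5 -9.4]
out [ 0.4917 -0.4645  0.0837] [-0.1 -0.2 -1.4]
wrist L 0 None | wrist R 1284 0.0552 | wrist capL 0 None | wrist capR 4843 0.1087 | 
[ 0.48322104 -0.24477449  0.08375997]
push 1 cmd 0.0130 act 0.0127 z 0.0834 [-0.5  2.5 -5. ]
push 1 cmd 0.0140 act 0.0149 z 0.0842 [-0.3 -0.1 -1.7]
push 1 cmd 0.0215 act 0.0214 z 0.0837 [ 0.3  0.2 -2.8]
push 1 cmd 0.0224 act 0.0223 z 0.0837 [-0.2  0.8 -2.6]
out [ 0.4831 -0.2411  0.0838] [ 0.   0.2 -1.1]
wrist L 374 0.055 | wrist R 64 0.0551 | wrist capL 772 0.1088 | wrist capR 584 0.1089 | 
49.3
```

View pics/w7.png

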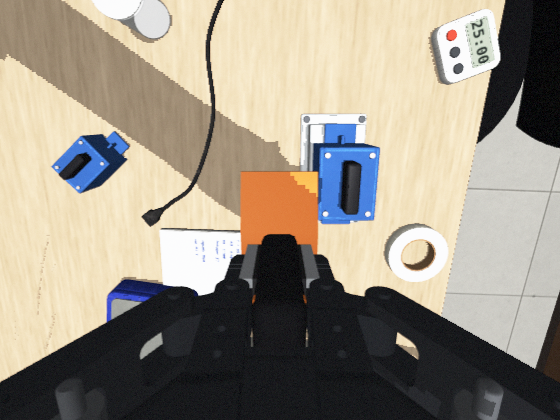

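```bash
python3 -W ignore - <<'E'
from h import *
a=HY
go((0.372,-0.335),0.15,0.25);go((0.372,-0.335),0.055,0.15)
print(go((0.372,-0.335),0.040,0.02,fl=4));print(st()['tool_pos'],st()['ft_force'])
env.grip(0.45);env.dwell(0.1)
go((0.372,-0.335),0.13,0.15);env.grip(1.0)
go((0.45,-0.33),0.33,0.25);env.dwell(.3)
i,p,d,P=grab('wrist');save('w8',p)
hsv=cv2.cvtColor(p,cv2.COLOR_RGB2HSV);Z=P[...,2]
near=lambda x0,x1,y0,y1:(P[...,0]>x0)&(P[...,0]<x1)&(P[...,1]>y0)&(P[...,1]<y1)
H=near(.42,.56,-.43,-.26)
print('rib',rect(P,H&(Z>.125)&(Z<.14)),np.median(Z[H&(Z>.128)&(Z<.14)]));print('cap',rect(P,H&(abs(Z-.109)<.004)))
W=near(.32,.43,-.42,-.25);print('handle',rect(P,W&(Z>.07)&(Z<.09)));print(np.median(Z[W&(Z>.07)&(Z<.09)]))
ears();print(st()['t'])
E
```

```text
True
[ 0.37201988 -0.33509972  0.04318653] [-0.8301123  -0.2183772   4.51078858]
rib (611, array([ 0.4878, -0.3522]), array([0.0142, 0.0506]), 2.32) 0.132396678994048
cap (2765, array([ 0.4878, -0.352 ]), array([0.0599, 0.0762]), 2.16)
handle (283, array([ 0.422 , -0.2697]), array([0.0154, 0.0227]), 1.49)
0.07817765758909467
wrist L 296 0.0548 | wrist R 0 None | wrist capL 631 0.1088 | wrist capR 463 0.1088 | 
54.575
```

View pics/w8.png

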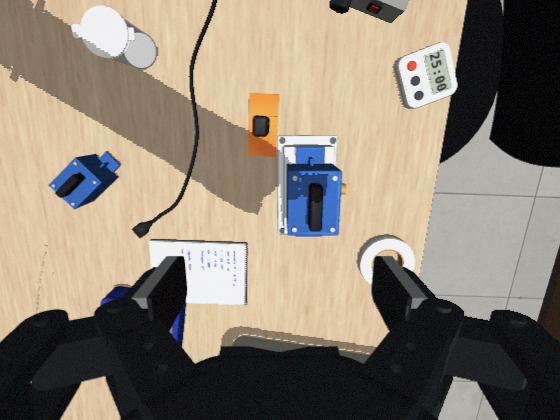

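```bash
python3 -W ignore - <<'E'
from h import *
for n in ('top','side'):
    z=np.load(n+'0.npz');i=eyes.camera_info(n);P=cloud(i,z['d']);Z=P[...,2];hsv=cv2.cvtColor(z['p'],cv2.COLOR_RGB2HSV)
    m=(hsv[...,0]>95)&(hsv[...,0]<125)&(hsv[...,1]>120)&(P[...,0]>.5)&(P[...,0]<.68)&(P[...,1]>.12)&(P[...,1]<.32)&(Z<.02)
    print(n,'mat',rect(P,m),np.median(P[m],0).round(4))
    m=(P[...,0]>.3)&(P[...,0]<.48)&(P[...,1]>.17)&(P[...,1]<.36)&(Z>.009)&(Z<.025);print('dish',rect(P,m))
    c=(P[...,0]>.3)&(P[...,0]<.7)&(P[...,1]>-.2)&(P[...,1]<.2)&(Z>.05)&(Z<.09);print('ster',rect(P,c))
    c=(P[...,0]>.3)&(P[...,0]<.7)&(P[...,1]>-.2)&(P[...,1]<.2)&(Z>.095)&(Z<.3);print('wire',Z[c].max() if c.any() else None,P[c].min(0),P[c].max(0))
z=np.load('top0.npz');i=eyes.camera_info('top')
print([atz(i,90+u/3,120+v/3,.014).round(3) for u,v in ((138,316),(255,271),(283,353),(163,397))])
E
```

```text
top mat (1295, array([0.5871, 0.2156]), array([0.1283, 0.0882]), 9.81) [0.5862 0.2153 0.0054]
dish (287, array([0.4005, 0.263 ]), array([0.1432, 0.1861]), 3.05)
ster (6077, array([ 0.5087, -0.0122]), array([0.2266, 0.2136]), 72.52)
wire 0.1821044526177934 [ 0.43745404 -0.05717655  0.09635138] [0.55715237 0.02146642 0.18210445]
side mat (1767, array([0.5757, 0.2446]), array([0.1441, 0.1445]), 8.83) [0.5876 0.2195 0.0043]
dish (304, array([0.4042, 0.273 ]), array([0.1497, 0.1724]), 1.06)
ster (5911, array([ 0.5113, -0.0097]), array([0.2278, 0.2156]), 72.41)
wire 0.18182640003138806 [ 0.4381167  -0.05603012  0.09509489] [0.55822671 0.02370488 0.1818264 ]
[array([0.401, 0.331, 0.014]), array([0.442, 0.222, 0.014]), array([0.366, 0.193, 0.014]), array([0.326, 0.304, 0.014])]
```

```bash
python3 -W ignore - <<'E'
from h import *
a=np.radians(2.3);c=(0.4878,-0.3521)
env.grip(0.45,60);print(st()['width'])
go(c,0.20,0.2,a);env.dwell(.2)
i,p,d,P=grab('wrist');save('w9',p)
print(go(c,0.1355,0.05,a,fl=4));env.dwell(.3)
s=st();print(s['tool_pos'],s['ft_force'],s['t'])
i,p,d,P=grab('wrist');save('w10',p)
E
```

```text
0.4454156146908535
False
[ 0.48782728 -0.35211655  0.13561121] [0.02683347 0.40156578 0.01468954] 57.925
```

View pics/w10.png

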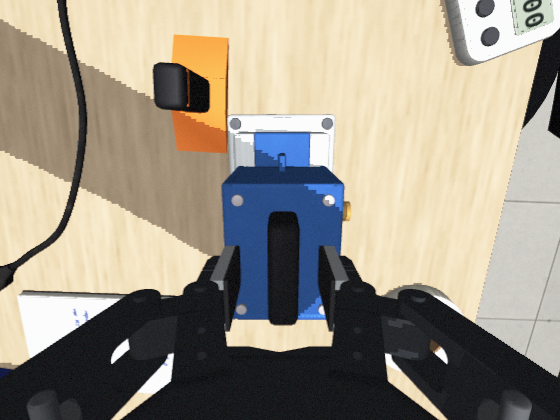

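```bash
python3 -W ignore - <<'E'
from h import *
a=np.radians(2.3);c=(0.4878,-0.3521)
env.grip(0.0,80);env.dwell(.2);s=st();print(s['width'],s['tool_pos'],s['ft_force'])
go(c,0.15,0.03,a);s=st();print(s['tool_pos'],s['ft_force'])
go(c,0.22,0.1,a);env.dwell(.2);s=st();print(s['tool_pos'],s['ft_force'],s['width'],s['t'])
i,p,d,P=grab('wrist');save('w11',p)
i,p,d,P=grab('side');save('s11',p,(200,60,330,230),3.5)
E
```

```text
0.14096445888092543 [ 0.48792989 -0.35211937  0.13562982] [0.6685549  0.20326917 1.42746626]
[ 0.48772194 -0.35207735  0.15003401] [ 1.09794317  0.03665229 -2.06065368]
[ 0.48748859 -0.35189959  0.2191341 ] [-0.08949043 -0.08800111 -0.89250779] 0.14023167454197127 60.2
```

View pics/w11.png

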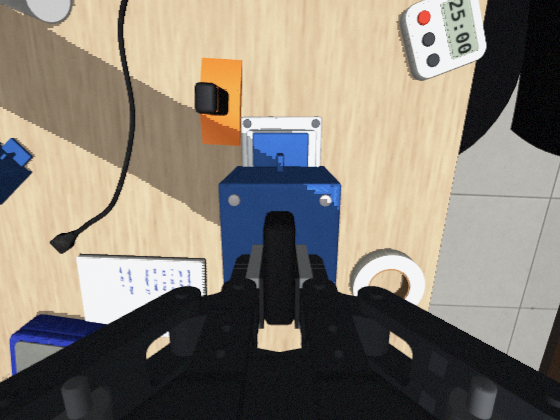

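View pics/s11.png

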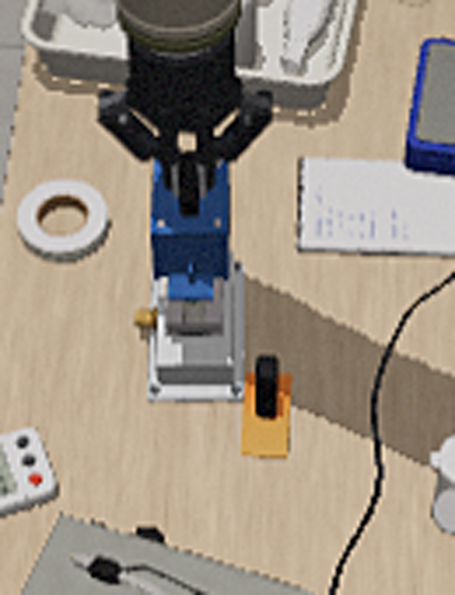

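```bash
python3 -W ignore - <<'E'
from h import *
a=np.radians(2.3);m=(0.587,0.217)
go((0.4878,-0.3521),0.315,0.15,a)
go((0.54,-0.06),0.315,0.2,a)
go(m,0.315,0.2,a)
go(m,0.12,0.15,a)
env.dwell(.2)
i,p,d,P=grab('side');save('s12',p,(160,250,300,400),4)
print(go(m,0.090,0.02,a,fl=4));env.dwell(.1);s=st();print(s['tool_pos'],s['ft_force'],s['t'])
E
```

```text
True
[0.58716131 0.21682421 0.09513234] [ 0.49904512 -0.95660875  5.60678169] 67.2
```

View pics/s12.png

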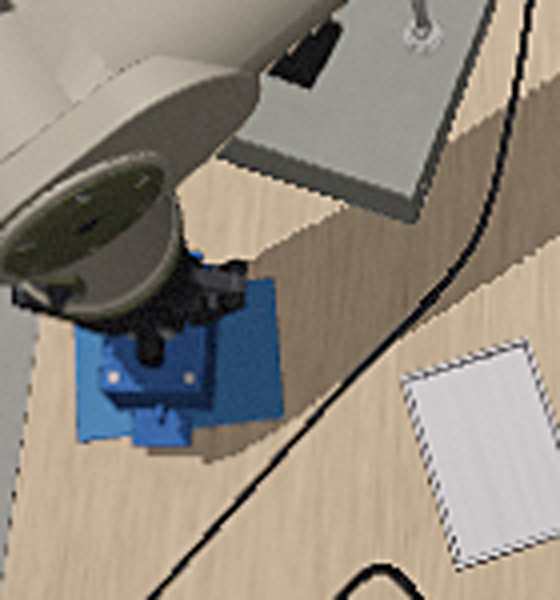

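```bash
python3 -W ignore - <<'E'
from h import *
a=np.radians(2.3);m=(0.587,0.217)
env.grip(0.4);env.dwell(.4)
go(m,0.16,0.08,a)
go((0.47,0.22),0.33,0.2,a);env.dwell(.3)
i,p,d,P=grab('wrist');save('w13',p);np.savez('w13.npz',p=p,d=d,**{k:np.array(v) for k,v in i.items()})
Z=P[...,2]
near=lambda x0,x1,y0,y1:(P[...,0]>x0)&(P[...,0]<x1)&(P[...,1]>y0)&(P[...,1]<y1)
H=near(.5,.67,.12,.32)
print('cap',rect(P,H&(Z>.055)&(Z<.085)),np.median(Z[H&(Z>.06)&(Z<.08)]))
D=near(.3,.47,.18,.35);print('dishrim',rect(P,D&(Z>.01)&(Z<.02)),rect(P,D&(Z>.0)&(Z<.02)))
print(st()['t'])
E
```

```text
cap (2505, array([0.5856, 0.2169]), array([0.0608, 0.076 ]), 2.45) 0.06820310375637012
dishrim (821, array([0.4029, 0.275 ]), array([0.1266, 0.1235]), 19.6) (10669, array([0.385, 0.265]), array([0.17, 0.17]), 0.0)
70.45
```

View pics/w13.png

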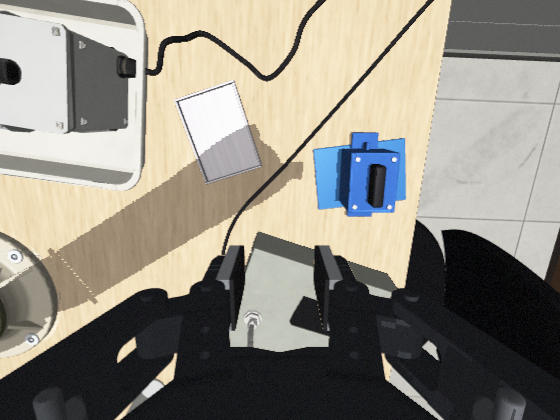

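```bash
python3 -W ignore - <<'E'
from h import *
z=np.load('w13.npz');i={k:z[k] for k in z.files};P=cloud(i,z['d'])
c=np.array([atz(i,u,v,.014)[:2] for u,v in ((177,100),(234,81),(262,165),(206,184))]);print(c.round(4),c.mean(0),[np.linalg.norm(c[k]-c[k-1]).round(3) for k in range(4)])
e=(c[0]+c[1]-c[2]-c[3]);print(np.degrees(np.arctan2(e[1],e[0])))
c=np.array([atz(i,u,v,.004)[:2] for u,v in ((314,150),(404,139),(406,199),(320,209))]);print(c.round(4),c.mean(0))
Z=P[...,2];mm=(P[...,0]>.3)&(P[...,0]<.47)&(P[...,1]>.19)&(P[...,1]<.35)&(Z>.01)&(Z<.02)
yy,xx=np.nonzero(mm);k=(xx>170)&(xx<270)&(yy<190);print(cv2.minAreaRect(P[yy[k],xx[k],:2].astype(np.float32)))
q=(0.47,-0.20,0.3)
env.movel((0.47,0.05,0.33),speed=0.3);go((0.46,-0.32),0.33,0.3,HY);env.grip(1.0);env.dwell(.3)
i,p,d,P=grab('wrist');save('w14',p);np.savez('w14.npz',p=p,d=d,**{k:np.array(v) for k,v in i.items()})
Z=P[...,2];H=(abs(P[...,0]-HC[0])<.04)&(abs(P[...,1]-HC[1])<.07)&(Z>.086)&(Z<.1)
n,l,s,cc=cv2.connectedComponentsWithStats(H.astype(np.uint8))
for k in range(1,n):
    if s[k,4]>15: print(s[k],rect(P,l==k),P[l==k].mean(0).round(4))
print(st()['t'])
E
```

```text
[[0.3297 0.3081]
 [0.4052 0.3346]
 [0.4445 0.2264]
 [0.3656 0.1962]] [0.38626568 0.26635666] [np.float64(0.117), np.float64(0.08), np.float64(0.115), np.float64(0.084)]
108.87947758669446
[[0.5169 0.2492]
 [0.6418 0.2694]
 [0.6574 0.1835]
 [0.5319 0.1631]] [0.58699168 0.21630869]
((0.4029214084148407, 0.274973601102829), (0.12655293941497803, 0.1235324814915657), 19.595998764038086)
[296 183  14  15 155] (155, array([ 0.4864, -0.3308]), array([0.0158, 0.0158]), 30.32) [ 0.4866 -0.3304  0.0917]
[296 201  13  14 149] (149, array([ 0.4876, -0.3527]), array([0.0145, 0.0154]), 3.12) [ 0.4875 -0.3522  0.0917]
[295 219  14  13 145] (145, array([ 0.4887, -0.374 ]), array([0.015 , 0.0159]), 76.57) [ 0.4884 -0.3739  0.0917]
73.4583
```

View pics/w14.png

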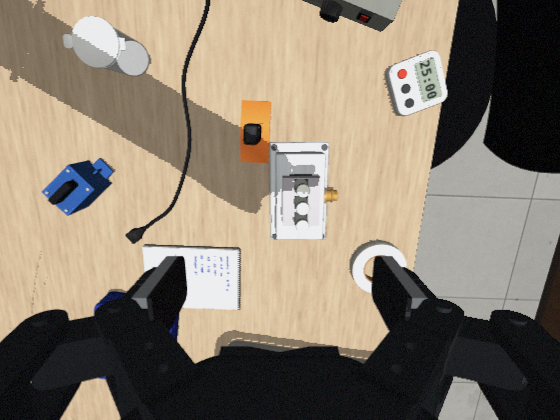

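```bash
cat >> h.py <<'E'
DC=np.array([0.3855,0.2655]);DA=np.radians(109.3);DU=np.array([np.cos(DA),np.sin(DA)])
def pick(c):
    env.grip(0.45,25)
    go(c,0.15,0.3);go(c,0.086,0.08);env.dwell(.25)
    s=st();print('at',s['tool_pos'].round(4),s['ft_force'].round(1))
    env.grip(0.0,25);env.dwell(.2);s=st();print('w',s['width'].round(3),s['ft_force'].round(1))
    go(c,0.12,0.05);go(c,0.28,0.2);s=st();print('w',s['width'].round(3),s['ft_force'].round(1),s['t'])
def place(o):
    t=DC+DU*o;b=DA-np.pi/2
    go((0.46,-0.02),0.28,0.3);go(t,0.28,0.3,b);go(t,0.065,0.15,b);env.dwell(.25)
    h=go(t,0.045,0.012,b,fl=2.5);env.dwell(.1);s=st();print('pl',h,s['tool_pos'].round(4),t.round(4),s['ft_force'].round(1))
    env.grip(0.4,25);env.dwell(.2);go(t,0.11,0.08,b);go(t,0.28,0.3,b);print(st()['t'])
E
python3 -W ignore - <<'E'
from h import *
pick((0.4866,-0.3305))
i,p,d,P=grab('wrist');save('w15',p)
place(0.028)
env.dwell(.2);i,p,d,P=grab('wrist');save('w16',p)
E
```

```text
at [ 0.4868 -0.3307  0.0865] [0.6 0.2 0.3]Traceback (most recent call last):
  File "<stdin>", line 2, in <module>
  File "h.py", line 72, in pick
    env.grip(0.0,25);env.dwell(.2);s=st();print('w',s['width'].round(3),s['ft_force'].round(1))
                                                    ^^^^^^^^^^^^^^^^
AttributeError: 'float' object has no attribute 'round'
```

Only a print error; the element is gripped. Continuing.

```bash
sed -i "s/s\['width'\].round(3)/round(s['width'],3)/g" h.py; python3 -W ignore - <<'E'
from h import *
c=(0.4866,-0.3305)
s=st();print('w',s['width'],s['ft_force'].round(1))
go(c,0.12,0.05);go(c,0.28,0.2);s=st();print('w',s['width'],s['ft_force'].round(1),s['t'])
i,p,d,P=grab('wrist');save('w15',p)
place(0.028)
env.dwell(.2);i,p,d,P=grab('wrist');save('w16',p)
E
```

```text
w 0.18520800895286496 [ 4.5 -0.9  0.2]
w 0.17680518774577145 [-1.5 -0.4 -1.2] 78.25
pl True [0.3763 0.2919 0.0469] [0.3762 0.2919] [1.1 1.1 4.8]
86.175
```

View pics/w15.png

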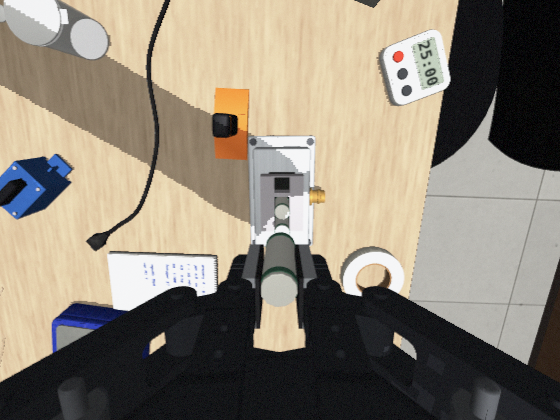

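View pics/w16.png

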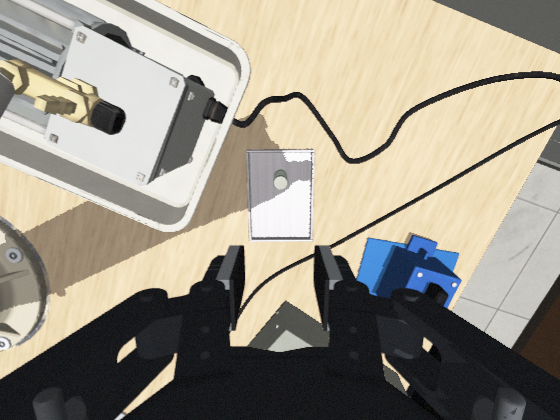

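```bash
python3 -W ignore - <<'E'
from h import *
for c,o,n in [((0.4876,-0.3524),0.0,'w17'),((0.4886,-0.374),-0.028,'w18')]:
    go((0.46,-0.02),0.28,0.3);go(c,0.28,0.3)
    pick(c);w=st()['width']
    if w<0.1: print('missed');break
    place(o)
    env.dwell(.2);i,p,d,P=grab('wrist');save(n,p)
E
```

```text
at [ 0.4878 -0.3526  0.0865] [-0.3  0.3 -0.5]
w 0.176 [ 3.8 -0.2 -0.4]
w 0.183 [-0.2  0.2 -0.3] 93.225
pl True [0.3856 0.2655 0.0468] [0.3855 0.2655] [0.5 0.3 5.2]
101.1
at [ 0.4888 -0.3742  0.0865] [ 0.1 -0.1  1. ]
w 0.179 [ 3.8 -0.1  1. ]
w 0.173 [ 0.4  0.3 -0.3] 108.1333
pl True [0.3949 0.2391 0.0468] [0.3948 0.2391] [1.2 0.4 4.5]
115.9917
```

View pics/w18.png

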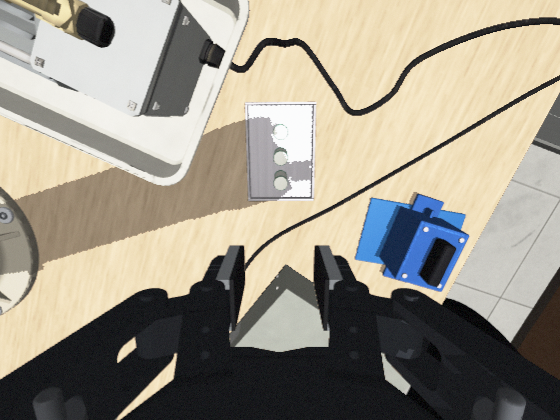

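```bash
python3 -W ignore - <<'E'
from h import *
i,p,d,P=grab('wrist');Z=P[...,2]
D=(abs(P[...,0]-.3855)<.06)&(abs(P[...,1]-.2655)<.07)&(Z>.045)&(Z<.06)
n,l,s,cc=cv2.connectedComponentsWithStats(D.astype(np.uint8))
for k in range(1,n):
    if s[k,4]>15: m=P[l==k];v=np.array(cv2.minEnclosingCircle(m[:,:2].astype(np.float32))[0])-DC;print(m.mean(0).round(4),'dish xy',v@DU,v@[DU[1],-DU[0]])
go((0.46,-0.02),0.28,0.3);go((0.43,-0.34),0.33,0.3,HY);env.dwell(.3)
i,p,d,P=grab('wrist');save('w19',p);Z=P[...,2]
W=(P[...,0]>.34)&(P[...,0]<.45)&(P[...,1]>-.42)&(P[...,1]<-.2)&(Z>.07)&(Z<.09);print('handle',rect(P,W),np.percentile(Z[W],[5,50,95]))
hsv=cv2.cvtColor(p,cv2.COLOR_RGB2HSV)
o=(hsv[...,0]<20)&(hsv[...,1]>170)&(P[...,0]>.34)&(P[...,0]<.455)&(P[...,1]>-.42)&(P[...,1]<-.18)&(Z<.02);print('blade',rect(P,o),np.percentile(Z[o],[2,50,98]))
c=np.array(cv2.minAreaRect(P[W][:,:2].astype(np.float32))[0]);print('dist',np.linalg.norm(c-HC))
i,p,d,P=grab('side');save('s19',p,(170,90,320,390),1.9)
print(st()['t'])
E
```

```text
[0.3747 0.2912 0.0529] dish xy 0.02777943364885854 -0.0016484232675028126
[0.3839 0.265  0.0528] dish xy -0.0008456081557327635 -0.0013680862220357697
[0.3931 0.2385 0.0528] dish xy -0.028582214488350924 -0.0016515882357091886
handle (317, array([ 0.4229, -0.2696]), array([0.0236, 0.0178]), 87.75) [0.07550828 0.07806871 0.07976055]
blade (1296, array([ 0.4235, -0.2694]), array([0.0834, 0.0384]), 89.08) [0.00290441 0.00824837 0.0137987 ]
dist 0.105228333595983
118.9667
```

View pics/w19.png

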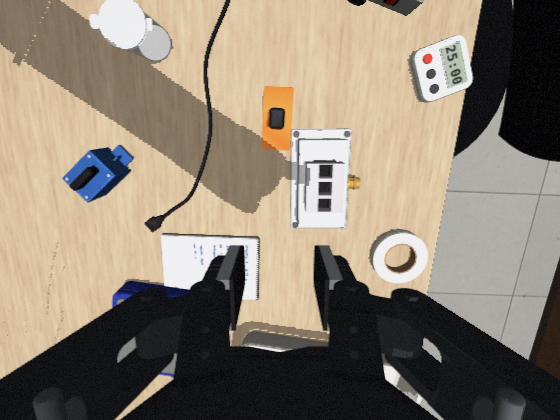

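View pics/s19.png

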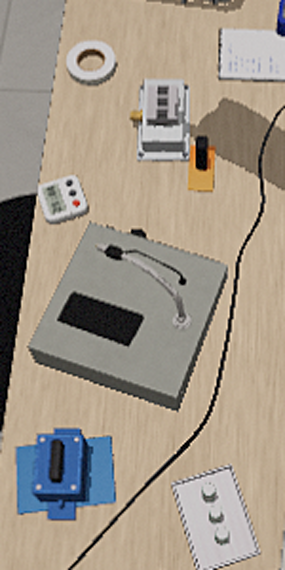

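```bash
python3 -W ignore - <<'E'
from h import *
print(st()['ft_force'],st()['t']);env.finish_job()
E
```

```text
[ 0.37531679 -0.52178271  0.65813709] 118.9667
the job is handed in; nothing more can be done
```

The cover is off and standing on the mat, and all three used elements are upright in the steel dish. I handed the job in at 119 s of the 208 s allowed; no verdict was reported.

- **Wedging:** I alternated left and right in four pushes to about 9, 13, 17.5 and 21.5 mm, then a final left push to 22 mm. Depth readings put both ears about 5 mm up and level. One ear was at most about 3 mm ahead of the other. I took hold of the cover only after that.
- **Cover:** It stands on the mat with its top 68 mm up, as expected for resting flat. Its centre is within about 2 mm of the mat's.
- **Elements:** They were pinched at 25 N. They stand about 28 mm apart along the dish, within 2 mm of its long centre line, with their tops at 53 mm as expected.
- **Wedge:** After I set it down it was knocked about 80 mm aside while the arm was away. It still stands flat on the bench, 105 mm from the housing centre. Its blade is only about 2 mm from the housing's foot flange, which meets the stated limit, so I left it there.
- **Timer and tape roll:** They look unmoved in the last pictures, but I did not measure their positions.

No check failed. The different cameras' estimates of positions agreed to within about 2 mm, except that the automatic outline fit of the dish and the side camera's outline fit of the mat were unusable. I took the dish position from its rim corners in the pictures instead.

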